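# Lay out the draining boards

### The arm

A 6-joint arm with a two-finger parallel gripper is mounted at the origin on the work surface. World frame = base frame: x ahead of the robot, y to its left, z up, the work surface at z = 0. Lengths are in m, angles in rad, forces in N, time in s.
With the tool pointing down it reaches from about 0.275 to 0.85 m from the base axis. Payload 5.2 kg.
Tool frame: the origin (TCP) lies between the finger pads; the fingertips stand 14 mm ahead of it and the grasp point (between the pads) lies 5 mm behind it; z points along the fingers, y is the line along which they close (so a half turn about z gives the same grasp; the last joint's range is limited). The gripper opens to 85 mm and grips with 20 to 120 N. Pads are 22 mm wide; open, the fingers measure 114 mm over their backs; the gripper's body (76 mm by 85 mm) begins 54 mm behind the grasp point. The pads swing forward as they close: fully open they stand 13 mm farther back than shut.
Start: joints at [-1.315, 0.259, 1.535, -0, 1.348, -0.203], TCP at [0.244, -0.493, 0.245] pointing down, gripper open.
Joint ranges: [-3.14, 3.14], [-0.91, 2.08], [0.19, 2.58], [-1.22, 4.36], [0.22, 2.71], [-3.12, 3.12]. Speed limits (rad/s): [2.57, 2.57, 3.14, 3.14, 3.14, 3.14].

### API

Orientations are given as a rotation vector (axis times angle).
In Python, from rig import bot, jaws, optics, workorder gives the robot as it stands. The module is installed in compiled form; this text tells all that it offers. Calls block until the motion is done:
- bot.movep(position, orientation): joint-space move of the TCP to a pose.
- bot.line_to(position, orientation=None, feed=0.15, stop_force=None): straight line of the TCP; orientation=None keeps the orientation; feed is the mean speed in m/s. With stop_force (N) it stops when the force on the tool has changed by that much, and returns True; else False.
- bot.set_joints(angles): joint-space move.
- jaws.set_gripper(opening, squeeze=None): opening from 0.0 (shut) to 1.0 (fully open); squeeze is the grip in N (None keeps the last); returns when the fingers have stopped.
- bot.pause(seconds).
- bot.inverse_kinematics(position, orientation): joint angles nearest the present ones, or None.
- optics.get_image(name): name is "scene" or "top" or "wrist"; returns the picture (480x640x3 uint8, blue, green, red); there is no depth.
- optics.camera_info(name): a dict with "vfov" (degrees; the focal length in pixels is half the picture's height over the tangent of half this angle, whatever the lens; pixels are square), "cx", "cy" (the principal point, pixels), "view" (4x4, takes a point from world to camera coordinates). Camera axes: x right, y down, z forward; pixel columns grow to the right and rows downward; lengths in m; the calibration is good to about 2 mm. A picture is of the moment at which its call begins: read the wrist's pose just before it. camera_info takes no time and is no camera call; for the wrist camera it gives the pose at the moment of the call.
A pose or a line that the arm cannot do raises bot.Unreachable and nothing moves.
- workorder.close_job(): hands the job in; it is judged then, once.
Readings, each from a call of its own:
- bot.current_t(): time.
- bot.current_joints(): joint angles.
- bot.current_joint_velocities(): joint speeds.
- bot.current_tau(): joint torques, N m.
- bot.current_position(): TCP position.
- bot.current_orientation(): TCP orientation.
- bot.current_wrist_force(): force on the tool from outside, world axes, zero at the start.
- bot.current_wrist_torque(): the same for the moment, N m.
- bot.current_gripper_width(): opening from 0.0 (shut) to 1.0 (fully open).
- bot.current_grasp_force(): force on a finger pad.
Only numpy, scipy, OpenCV 4.12 (cv2) and the standard library are available. Lean on these libraries where they do the work, as an engineer would, in place of code of your own. Each camera call takes 0.05 s, during which the arm holds its last target. There are 200 camera calls.

### The job

Get the draining bench ready: lay both white boards flat on the bench, one on each side of the dark T-shaped rail, each with its long side snug along the rail, its far end right up against the cross bar and its blue end towards the robot. One board has been left standing on its edge; the boards may be tipped and pushed. Leave the cheeses, beaker and jar standing where they are.

Things in the scene. Friction and masses are not known exactly. Their poses are not given: they have to be found in the camera images.
- rail: fixed dark steel T-shaped stop, 30 mm high, turned up to 0.15 rad. Origin on the bench under the rail's centre line; x along the rail away from the robot, y left, z up. Rail: x -130 to 110 mm, y -8 to 8 mm. Cross bar at its far end: x 110 to 126 mm, y -125 to 125 mm. A well laid board has its centre at x = 10, y = 55.5 or -55.5 mm in this frame.
- board_a: white plastic draining board 200 mm long (x), 95 wide (y), 28 thick (z), 0.3 to 0.6 kg; the 44 mm at its -x end is blue, the rest white with thin grey grooves; either face may lie up. Origin at its middle (14 mm above the bench when flat, 47.5 mm when on edge). Starts flat, beside the rail on one side.
- board_b: white plastic draining board 200 mm long (x), 95 wide (y), 28 thick (z), 0.3 to 0.6 kg; the 44 mm at its -x end is blue, the rest white with thin grey grooves; either face may lie up. Origin at its middle (14 mm above the bench when flat, 47.5 mm when on edge). Starts standing on a long edge (95 mm tall, 28 mm thick), beside the rail on the other side.
- board_a_blue (a point): middle of the blue end face of board_a
- board_b_blue (a point): middle of the blue end face of board_b
- cheese_1: bystander: white fresh cheese speckled with green herbs, standing; tapered, 74 mm across at the foot, 64 mm at the top, 85 mm high. Origin at the centre of its underside.
- cheese_2: bystander: white fresh cheese speckled with green herbs, standing; tapered, 74 mm across at the foot, 64 mm at the top, 85 mm high. Origin at the centre of its underside.
- beaker: bystander: open aluminium beaker, standing, up to 72 mm across, 100 mm high. Origin at the centre of its underside.
- jar: bystander: white jar with a green cap, standing, 70 mm across, 100 mm high. Origin at the centre of its underside.
Things that resemble listed ones, but are neither listed nor needed, are in the scene too. What is shaped like the board_a but yellow is not meant.

How it is judged:
By the outcome, as a careful person would: the job done as asked, in the order asked, and still so for the second after the job is handed in, with the robot touching nothing.
It also fails if it takes over 72 s, if anything falls off the work surface, if the arm or the gripper's body presses on something with over 40 N, if the wrist force passes 120 N, or if a joint passes its speed limit or range.

## Working session

There is one attempt and no reset: what is moved stays moved. The work goes in short steps, each a Python script; the robot and the scene stay as the last script left them, time stands still between calls to the robot, and variables do not carry over. Pictures are saved under pics/ and viewed, at most 10 in all, crops included, and the job is handed in when it is done.

```bash
mkdir -p pics; python3 - <<'E'
from rig import bot,optics
import cv2,numpy as np
for n in("scene","top"):
    cv2.imwrite(f"pics/{n}0.png",optics.get_image(n)); i=optics.camera_info(n); print(n,i["vfov"],i["cx"],i["cy"],np.round(i["view"],3).tolist(),[k for k in i])
print(bot.current_orientation(),bot.current_t())
E
```

```text
scene 52.51880390368214 320.8200780309694 238.53075857623102 [[0.519, 0.855, 0.017, -0.273], [0.614, -0.359, -0.703, -0.244], [-0.594, 0.375, -0.711, 1.806], [0.0, 0.0, 0.0, 1.0]] ['vfov', 'cx', 'cy', 'view']
top 56.11392113607305 320.591945599523 241.2112747171397 [[0.019, -1.0, 0.015, -0.009], [-0.994, -0.02, -0.105, 0.496], [0.106, -0.013, -0.994, 1.436], [0.0, 0.0, 0.0, 1.0]] ['vfov', 'cx', 'cy', 'view']
[-3.05768063e+00 -7.14020526e-01  6.08192284e-05] 0.1
```

View pics/top0.png

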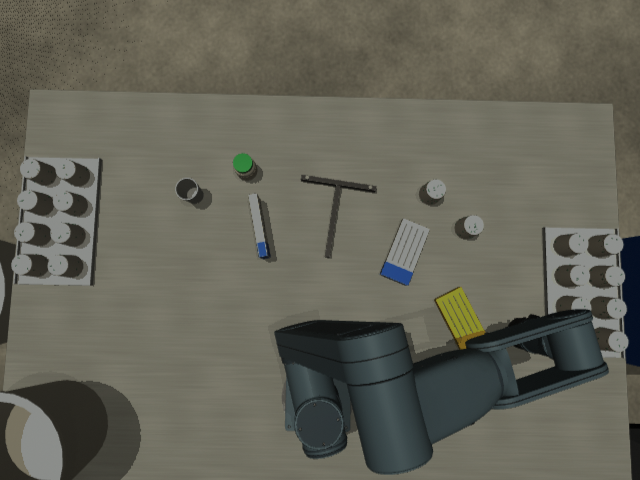

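View pics/scene0.png

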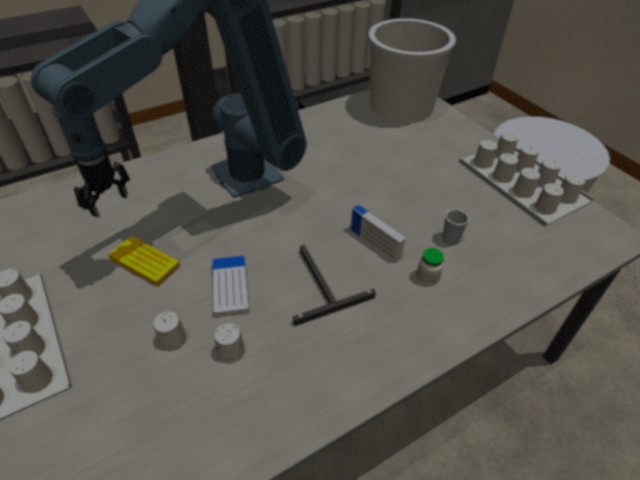

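The top view shows:
- **T-rail:** stem from (330,257) to (338,185), bar from (303,179) to (375,189).
- **White flat board (board_a):** (405,252), to the right of the rail.
- **White board on edge (board_b):** (258,227), to the left of the rail.
- **Board-shaped lookalike:** (460,317). It is yellow, so it isn't meant.
- **Bystanders:** jar (245,165), beaker (188,190), cheeses (435,190) and (473,226). The cheeses on the trays are lookalikes.

Next I'll measure and confirm these in one crop.

```bash
cat > h.py <<'E'
import cv2,numpy as np
from rig import bot,jaws,optics,workorder
from scipy.spatial.transform import Rotation as R
def cast(n,px,z,i=None):
    i=i or optics.camera_info(n); V=np.array(i["view"]); f=240/np.tan(np.radians(i["vfov"]/2))
    px=np.atleast_2d(px).astype(float)
    d=np.c_[(px[:,0]-i["cx"])/f,(px[:,1]-i["cy"])/f,np.ones(len(px))]@V[:3,:3]
    c=-V[:3,:3].T@V[:3,3]
    return c+d*((z-c[2])/d[:,2])[:,None]
def rect(n,mask,z,i=None):
    ys,xs=np.nonzero(mask); P=cast(n,np.c_[xs,ys],z,i)[:,:2]
    r=cv2.minAreaRect((P*1000).astype(np.float32)); b=cv2.boxPoints(r)
    return np.array(r[0]),b,len(xs)
def down(yaw):  # tool down, tool y axis (closing line) at angle yaw+90deg in world
    return (R.from_euler('z',yaw)*R.from_euler('x',np.pi)).as_rotvec()
def biggest(m,x0,x1,y0,y1):
    w=np.zeros_like(m); w[y0:y1,x0:x1]=m[y0:y1,x0:x1]
    n,l,s,_=cv2.connectedComponentsWithStats(w); k=1+np.argmax(s[1:,4]); return l==k
E
python3 - <<'E'
from h import *
im=cv2.imread("pics/top0.png"); hsv=cv2.cvtColor(im,cv2.COLOR_BGR2HSV)
print("cam",cast("top",[320,240],0).round(3))
blue=((hsv[...,0]>100)&(hsv[...,0]<130)&(hsv[...,1]>130)).astype(np.uint8)
white=((hsv[...,1]<40)&(hsv[...,2]>140)).astype(np.uint8)
dark=(hsv[...,2]<75).astype(np.uint8)
bd=cv2.morphologyEx(blue|white,cv2.MORPH_CLOSE,np.ones((5,5)))
out=im.copy()
for nm,m,w,z in [("a",bd,(375,435,210,290),.028),("a blue",blue,(375,435,210,290),.028),("b",bd,(243,273,188,263),.095),("b blue",blue,(243,273,188,263),.095),
  ("bar",dark,(296,382,170,195),.03),("rail",dark,(320,345,195,262),.03)]:
    k=biggest(m,*w); c,b,n=rect("top",k,z); print(nm,n,c.round(),b.round().tolist())
    cs,_=cv2.findContours(k.astype(np.uint8),0,1); cv2.drawContours(out,cs,-1,(0,0,255) if nm!="a blue" else (0,255,0),1)
for nm,p,z in [("jar",(244,162),.1),("beaker",(188,189),.1),("ch1",(435,187),.085),("ch2",(473,224),.085)]: print(nm,cast("top",p,z).round(3)[0])
for p in [(255,215),(262,215),(266,225),(300,220),(400,240),(336,220)]: print(p,im[p[1],p[0]])
cv2.imwrite("pics/c1.png",cv2.resize(np.hstack([im[140:300,160:500],])[:, :],None,fx=2.3,fy=2.3,interpolation=2)); 
cv2.imwrite("pics/c1.png",cv2.resize(out[145:300,230:500],None,fx=2.9,fy=2.9,interpolation=0))
E
```

```text
cam [[0.503 0.002 0.   ]]
a 1677 [ 469. -273.] [[360.0, -282.0], [543.0, -355.0], [578.0, -265.0], [395.0, -192.0]]
a blue 405 [ 398. -245.] [[360.0, -282.0], [400.0, -298.0], [436.0, -208.0], [395.0, -192.0]]
b 465 [535. 197.] [[435.0, 187.0], [440.0, 165.0], [635.0, 206.0], [631.0, 229.0]]
b blue 92 [460. 182.] [[435.0, 188.0], [439.0, 168.0], [484.0, 177.0], [480.0, 196.0]]
bar 571 [675. -53.] [[635.0, -175.0], [684.0, -181.0], [716.0, 69.0], [667.0, 75.0]]
rail 426 [547. -37.] [[442.0, -34.0], [649.0, -62.0], [652.0, -40.0], [445.0, -12.0]]
jar [0.733 0.246 0.1  ]
beaker [0.643 0.416 0.1  ]
ch1 [ 0.67  -0.358  0.085]
ch2 [ 0.554 -0.477  0.085]
(255, 215) [140 142 140]
(262, 215) [42 47 48]
(266, 225) [63 70 72]
(300, 220) [ 98 112 114]
(400, 240) [107 113 113]
(336, 220) [58 66 67]
```

View pics/c1.png

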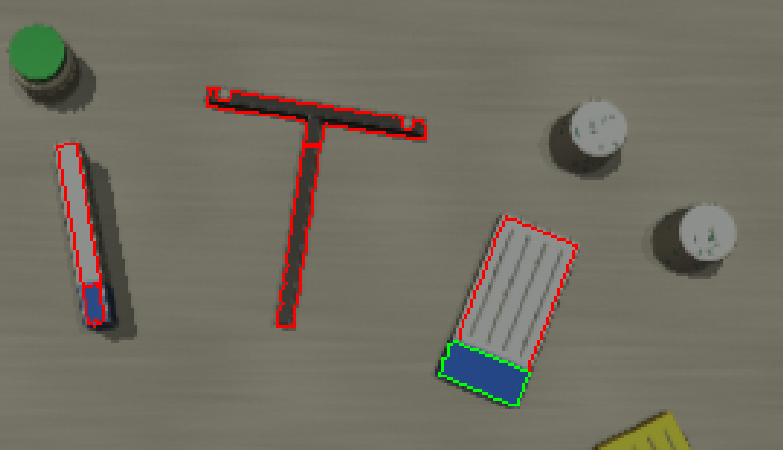

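The crop confirms white board_a flat on the right and white board_b on edge on the left, both with the blue end nearest the robot. Sizes check out: about 197x97 mm and 200 mm long. The rail origin is about (574,-40) mm with a yaw of -0.13. I'll start with board_b: grip it, carry it near the rail, tilt it and release it.

```bash
cat >> h.py <<'E'
TH=-0.13; O=np.array([.574,-.040])
def w(x,y,z=None):
    c,s=np.cos(TH),np.sin(TH); p=O+np.array([c*x-s*y,s*x+c*y]); return p if z is None else np.r_[p,z]
def inrail(p): 
    d=np.asarray(p)[...,:2]-O; c,s=np.cos(TH),np.sin(TH); return np.stack([c*d[...,0]+s*d[...,1],-s*d[...,0]+c*d[...,1]],-1)
def ori(pos,yaw):
    best=None
    for k in(0,np.pi):
        o=down(yaw+k); q=bot.inverse_kinematics(pos,o)
        if q is None: continue
        c=abs(q[5]-bot.current_joints()[5])
        if best is None or c<best[0]: best=(c,o,q)
    return best[1]
E
python3 - <<'E'
from h import *
p=np.array([.535,.197,.15]); o=ori(p,.207)
bot.movep(p,o); print(bot.current_t())
bot.line_to([.535,.197,.080],feed=.12)
jaws.set_gripper(0.0,60); print("w",bot.current_gripper_width(),bot.current_grasp_force(),bot.current_t())
bot.line_to([.535,.197,.120]); print(bot.current_wrist_force())
# final grip pose in the rail frame, with yaw turned from .207 to TH
yaw0=R.from_rotvec(o).as_matrix()[:2,0]; a=np.arctan2(yaw0[1],yaw0[0])+TH-.207
o2=down(a); bot.line_to(w(-5,.034*0+.034,.120) if 0 else w(-.005,.034,.120),o2,feed=.15)
# tilt check: about left lower edge, toward +y'
ax=np.r_[np.cos(TH),np.sin(TH),0]
for deg in(20,35,50,60):
    r=R.from_rotvec(-ax*np.radians(deg)); pv=w(-.005,.048,.003); q=w(-.005,.034,.083)
    pos=pv+r.apply(q-pv); print(deg,pos.round(3),bot.inverse_kinematics(pos,(r*R.from_rotvec(o2)).as_rotvec()))
print(bot.current_t(),bot.current_gripper_width(),bot.current_position(),bot.current_wrist_force())
cv2.imwrite("pics/s1.png",optics.get_image("scene"))
E
```

```text
2.7667
w 0.3216068682050417 60.4485297203064 4.0667
[-0.4488206  -0.58559485 -6.08184623]
20 [0.577 0.022 0.083] [ 0.04520688  0.53180304  1.60635091 -0.38778532  1.09874009 -1.20095024]
35 [0.58  0.042 0.077] [ 0.20024095  0.65068819  1.52484354 -0.60800598  1.25274551 -0.96017156]
50 [0.582 0.06  0.065] [ 0.31679967  0.80398265  1.42675483 -0.77120272  1.43782518 -0.80210389]
60 [0.583 0.07  0.055] [ 0.3729178   0.9180048   1.35508667 -0.8614707   1.56644574 -0.7326587 ]
6.0083 0.3192302330134317 [ 0.57318501 -0.00476976  0.11992759] [-0.08584399  0.57868387 -4.84940525]
```

View pics/s1.png

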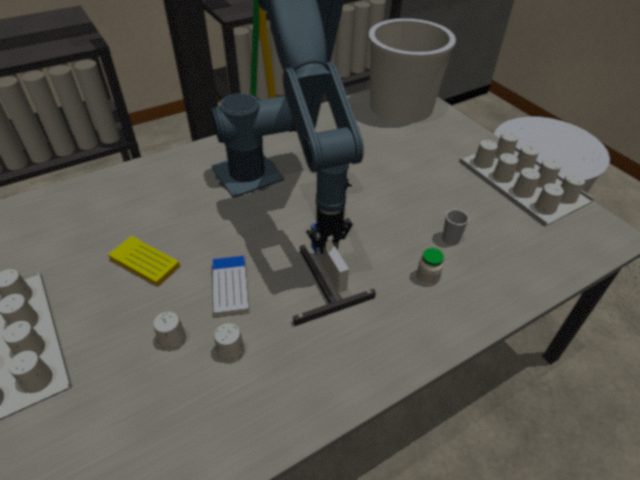

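The board is held at about (330,265), left of the rail and clear of it. Next I'll tilt it away from the rail, release it, and retract.

```bash
python3 - <<'E'
from h import *
o2=R.from_rotvec(bot.current_orientation())
bot.line_to(w(-.005,.034,.083),feed=.1)
ax=np.r_[np.cos(TH),np.sin(TH),0]; pv=w(-.005,.048,.003); q=w(-.005,.034,.083)
for deg in(18,36,55):
    r=R.from_rotvec(-ax*np.radians(deg)); bot.line_to(pv+r.apply(q-pv),(r*o2).as_rotvec(),feed=.06)
print(bot.current_wrist_force(),bot.current_t())
jaws.set_gripper(0.6)
z=R.from_rotvec(bot.current_orientation()).apply([0,0,1]); p=bot.current_position()
bot.line_to(p-z*.09,feed=.25); print(bot.current_t())
p=w(-.005,.19,.13); o=ori(p,TH+np.pi/2); bot.movep(p,o); print(bot.current_t(),bot.current_joints().round(2) if hasattr(bot.current_joints(),'round') else bot.current_joints())
cv2.imwrite("pics/t2.png",optics.get_image("top")); cv2.imwrite("pics/w2.png",optics.get_image("wrist")); cv2.imwrite("pics/s2.png",optics.get_image("scene"))
cv2.imwrite("pics/m2.png",np.vstack([np.hstack([cv2.imread("pics/t2.png")[130:330,170:490],cv2.resize(cv2.imread("pics/w2.png"),(320,240))[:200]]),np.hstack([cv2.imread("pics/s2.png")[150:400,150:470],np.zeros((250,320,3),np.uint8)])]))
E
```

```text
[-0.31621498 -0.71455849 -5.92141678] 8.325
9.1917
10.1583 [ 0.06  0.46  1.53 -0.    1.15  0.19]
```

View pics/m2.png

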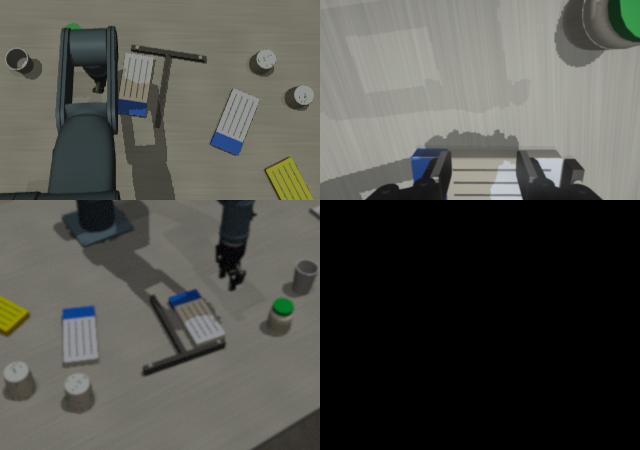

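Board_b lies flat on the left, blue end near, a little off the rail. I'll push it snug with both fingers open along its side, then from the blue end.

```bash
cat >> h.py <<'E'
def push(a,b,yaw,z=.020,f=15,feed=.05,up=.13,opening=None,hi=True):
    """from above a=(x',y') descend, push to b until resisted, back off, lift"""
    A=w(*a,up); o=ori(A,yaw); bot.movep(A,o)
    if opening is not None: jaws.set_gripper(opening)
    t=bot.line_to(w(*a,z),feed=.15,stop_force=10)
    if t: print("touch on descent",bot.current_position()); 
    s=bot.line_to(w(*b,z),feed=feed,stop_force=f)
    p=np.array(bot.current_position()); print("stop",s,inrail(p).round(4),np.round(bot.current_wrist_force(),1),round(bot.current_t(),1))
    d=np.array(a)-np.array(b); d/=np.linalg.norm(d)
    e=inrail(p)+.012*d; bot.line_to(w(*e,z),feed=.1); bot.line_to(w(*e,up),feed=.25)
E
python3 - <<'E'
from h import *
push((-.005,.18),(-.005,.095),TH+np.pi/2,opening=1.0)
push((-.14,.056),(-.075,.056),TH,opening=.75)
print(bot.current_t())
E
```

```text
stop True [-0.0049  0.1159] [0.8 3.6 2.2] 13.1
stop True [-0.101   0.0561] [ 0.5 -0.1 -0.6] 17.3
18.1583
```

```bash
python3 - <<'E'
from h import *
push((-.070,-.342),(-.070,-.135),TH+np.pi/2,opening=1.0,feed=.08)
bot.set_joints([-1.2,.2,1.5,0,1.35,-.2]) if 0 else None
cv2.imwrite("pics/t3.png",optics.get_image("top")); cv2.imwrite("pics/s3.png",optics.get_image("scene"))
cv2.imwrite("pics/m3.png",np.hstack([cv2.imread("pics/t3.png")[130:380,200:520],cv2.imread("pics/s3.png")[150:400,100:500]]))
E
```

```text
stop False [-0.0699 -0.1352] [ 0.  -3.8  2.2] 23.6
```

View pics/m3.png

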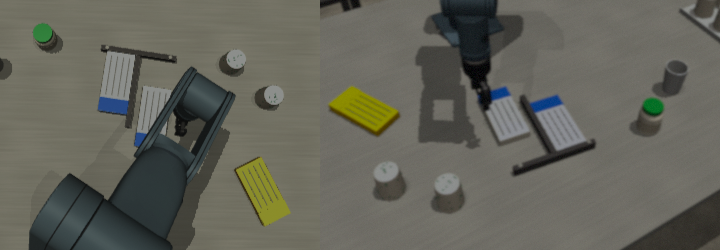

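Board_a is now parallel to the rail on the right with its end short of the cross bar, and board_b is seated. Next come the end push, the side push, and a final nudge on each.

```bash
python3 - <<'E'
from h import *
push((-.215,-.074),(-.090,-.074),TH,opening=.75,feed=.08)
push((.008,-.150),(.008,-.095),TH+np.pi/2,opening=1.0,f=15)
push((-.130,-.056),(-.080,-.056),TH,opening=.75,f=15)
print(bot.current_t())
bot.movep([.30,-.30,.25],ori([.30,-.30,.25],TH)); print(bot.current_t())
im=optics.get_image("top"); cv2.imwrite("pics/t4.png",im)
cv2.imwrite("pics/c4.png",cv2.resize(im[150:290,225:425],None,fx=4,fy=4,interpolation=2))
E
```

```text
stop True [-0.1015 -0.0734] [0.1 0.2 0.1] 28.5
stop True [ 0.0081 -0.1123] [-2.4 -3.7  2.2] 32.7
stop True [-0.1013 -0.0558] [-0.4  0.4 -0.3] 36.8
37.675
38.8083
```

View pics/c4.png

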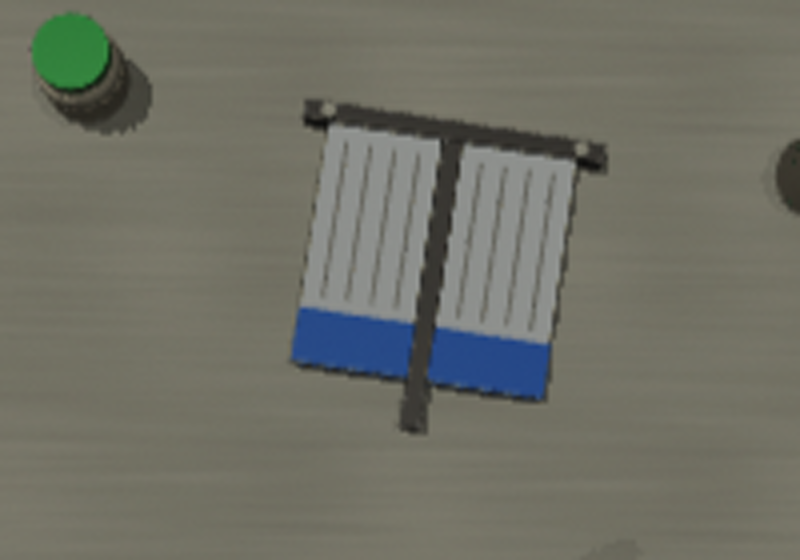

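Both boards are flat, seated against the rail and cross bar, with blue ends near. The end pushes came last, so I'll press each side once more. The stop positions should repeat, and I'll also check the bystanders haven't moved.

```bash
python3 - <<'E'
from h import *
push((.008,-.135),(.008,-.095),TH+np.pi/2,opening=1.0,f=18)
push((.008,.140),(.008,.095),TH+np.pi/2,f=18)
bot.movep([.30,-.30,.25],ori([.30,-.30,.25],TH)); print(bot.current_t())
im=optics.get_image("top"); cv2.imwrite("pics/t5.png",im); i0=cv2.imread("pics/top0.png")
for nm,(x,y) in dict(jar=(244,162),beaker=(188,189),ch1=(435,187),ch2=(473,224)).items():
    s=cv2.matchTemplate(im[y-24:y+24,x-24:x+24],i0[y-14:y+14,x-14:x+14],5); print(nm,cv2.minMaxLoc(s)[1],np.array(cv2.minMaxLoc(s)[3])-10)
hsv=cv2.cvtColor(im,cv2.COLOR_BGR2HSV)
m=(((hsv[...,0]>100)&(hsv[...,0]<130)&(hsv[...,1]>130))|((hsv[...,1]<40)&(hsv[...,2]>115)&(im[...,0].astype(int)>im[...,2]-8))).astype(np.uint8); m=cv2.morphologyEx(m,cv2.MORPH_OPEN,np.ones((2,2)))
for nm,wd in(("b",(290,334,170,250)),("a",(330,375,170,255))):
    k=biggest(cv2.morphologyEx(m,3,np.ones((3,3))),*wd); c,b,n=rect("top",k,.028); print(nm,n,c,(inrail(b/1000)*1000).round(1).tolist())
E
```

```text
stop True [ 0.0082 -0.1122] [-1.2 -5.2  3.6] 41.8
stop True [0.0081 0.1158] [-0.5  4.   2.9] 45.2
47.875
jar 0.9996604323387146 [0 0]
beaker 0.9997928142547607 [0 0]
ch1 0.9997670650482178 [0 0]
ch2 0.9997886419296265 [0 0]
b 1681 [588.39758301  12.30750656] [[-91.3, 6.9], [106.0, 6.3], [106.3, 100.6], [-91.0, 101.2]]
a 1692 [573.72406006 -97.02185059] [[-91.2, -104.3], [105.9, -103.4], [105.5, -8.8], [-91.7, -9.8]]
```

The side stops repeat to 0.1 mm, the boards measure in place, and none of the bystanders has moved.

```bash
python3 -c "
from rig import workorder
print(workorder.close_job())"
```

```text
the job is handed in; nothing more can be done
None
```

The job is handed in: both boards lie flat and snug along the rail, far ends against the cross bar and blue ends towards the robot, with the cheeses, beaker and jar unmoved, at about 48 s of the 72 s allowed.

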